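# Uncap, try and hold open the lid of a test kiln

## Robot

A 6-joint arm with a two-finger parallel gripper is mounted at the origin on a cart in front of the work surface, level with it; the furniture and walls round the work are solid. World frame = base frame: x ahead of the robot, y to its left, z up, the work surface at z = 0. Lengths are in mm, angles in rad, forces in N, time in s.
With the tool pointing down it reaches from about 350 to 775 mm from the base axis. Payload 7.3 kg.
Tool frame: the origin (TCP) lies on the centre line of the jaws, within the pads' length; the fingertips stand finger_overhang ahead of it and the grasp point (between the pads) lies 8 mm behind it (finger_overhang is the distance from the TCP to the fingertips, in mm); z points along the fingers, y is the line along which they close (so a half turn about z gives the same grasp; the last joint's range is limited). The gripper opens to 92 mm and grips with 3 to 60 N. Pads are 19 mm wide; open, the fingers measure 130 mm over their backs; the gripper's body (75 mm by 190 mm) begins 47 mm behind the grasp point.
Start: joints at [-1.446, 0.342, 1.524, -0, 1.275, -0.146], TCP at [140.461, -505.88, 237.741] pointing down, gripper open.
Joint ranges: [-2.53, 2.53], [-0.77, 2.02], [0.04, 2.7], [-1, 4.14], [0.28, 2.66], [-3.11, 3.11]. Speed limits (rad/s): [2.57, 2.57, 3.14, 3.14, 3.14, 3.14].

## Interface

Orientations are given as [roll, pitch, yaw] about the fixed x, y, z axes, in that order (R = Rz(yaw) Ry(pitch) Rx(roll)).
In Python, from plant import get_obs, capture, close_job, finger_overhang gives the robot as it stands.
- The arm moves only by the shell command python3 -m inch 'ROWS'. ROWS is JSON, one flat list of numbers, 7 for each row, row after row: the turn, a rotation vector about the tool's x, y, z scaled (see below), then the shift along the tool's x, y, z scaled (see below), then the closure, from -1 (fully open) to 1 (shut). In form: [ax, ay, az, tx, ty, tz, gripper, ax, ay, az, tx, ty, tz, gripper, ...]. A call has 1 to 10 rows; each row shifts and turns the commanded pose from where the row before left it, along the tool's axes as they then stand; what a row does not reach is not made up. The controller multiplies each number of a shift by 0.8 m and each number of a turn by 1.5 rad. A row lasts 1/12 s, in which the tool goes at most 41.7 mm and 7.16 degrees, less where a joint would pass 70% of its speed; a pose out of reach is approached as far as the arm can. A call with a number of a shift or a turn outside -1 to 1 is refused whole. A call with a gripper value outside its range is refused whole. The fingers move at their own pace and stop on an object; the grip force is fixed at half the most. Time passes only in rows, so rows that do not move let the fingers close. It gives the time, the measured TCP pose, the force, the opening and the grip force at its end, in the units of the state.
- get_obs(): the state, without advancing time (a new reading comes with each control period).
- capture(name): name is "side" or "top" or "wrist"; returns a dict with "image" (400x640x3 uint8, red, green, blue), "mtx" (3x3 intrinsics, pixels), "pose" (4x4, takes a point from camera to world coordinates). Camera axes: x right, y up, looking along -z (the intrinsics and any distortion apply to the point x, -y, -z); pixel columns grow to the right and rows downward; lengths in mm; the calibration is good to about 2 mm. The wrist camera is an equidistant fisheye: a pixel r from the principal point sees the ray r / f radians off the axis. A picture is of the moment at which its call begins. There is no depth.
- close_job(): hands the job in; it is judged then, once.
The state is a dict: "time": time; "joint_positions": joint angles; "dq": joint speeds; "tau": joint torques, N m; "tool_pos": TCP position; "tcp_rot": TCP orientation; "contact_force": force on the tool from outside, world axes, zero at the start; "moment": the same for the moment, N m; "grip_width": finger opening in mm; "finger_force": force on a finger pad.
Only numpy, scipy, OpenCV 4.12 (cv2) and the standard library are available. Lean on these libraries where they do the work, as an engineer would, in place of code of your own. Each camera call takes 0.05 s, during which the arm holds its last target. There are 200 camera calls.

## Task

The small bench kiln is cold and is to be looked into: lift the loose clay vent cap off the pipe on its lid and set it upright into the round wooden holder. Then tug the lid upward by its bar handle, before touching the catch, to learn if the lid is caught; if it is, let the lid down again and slide the catch's red-topped knob outward, away from the handle, as far as it goes. Finally lift the lid by the handle until its front edge is at least 90 mm above the kiln's rim and finish while holding it there, as it falls shut when let go; leave the bowl, the jar and the cup where they are.

Things in the scene. Friction and masses are not known exactly. Their poses are not given: they have to be found in the camera images.
- kiln: blue box kiln, fixed, 210 mm deep (x) by 260 mm wide (y), rim 130 mm above the table, closed lid's flat top at 163 mm. Origin at the centre of its foot; its own -x is its front (faces roughly to the robot), y to its left, z up. A dark catch housing, 94 mm wide and 128 mm high, stands 52 mm out from the front, in the right half (the kiln's -y)
- lid (a joint): hinge of the kiln's lid in rad: 0 shut, grows as the front rises, stop at 1.3. The lid is hinged along its rear edge, weighs about 0.5 kg (lifting it at the handle takes about 3 N) and falls shut when let go. If caught, it rises only about 5 mm at the handle (0.025 rad) and then stops hard; if free, it just comes up. Nothing outside shows which: the catch is worn, and its knob stands inward (home) in both cases
- lid_bar (a point): centre of the lid's round wooden bar handle: 12 mm thick, 124 mm long, lying along the kiln's y, 38 mm above the lid's top (201 mm above the table when shut), on 10 mm posts at 50 mm either side. It can turn between the fingers as the lid swings. In the kiln's frame at x = -80 mm, y = 0 when shut
- lid_hinge (a point): middle of the hinge axis, at the kiln's rear edge: kiln frame x = +105 mm, y = 0, 133 mm above the table; the axis runs along the kiln's y. The handle's centre lies 185 mm in front of it and 68 mm above it when shut, so it moves on an arc about this axis, at first 1 mm away from the robot for each 2.7 mm that it rises
- catch (a joint): slide of the catch in m: 0 home (inward), grows as the knob slides outward (to the kiln's -y), stop at 0.032; the lid is surely released from 0.022 on. It takes about 3 N to slide and stays where it is left; slide it with the lid let down
- catch_knob (a point): grip point of the catch's upright knob: a 13 mm steel stem with a 17 mm red top; knob top 172 mm and this point 158 mm above the table, housing's top 128 mm. In the kiln's frame at x = -140 mm, y = -67 mm when home
- cap_center (a point): centre, half-way up, of the terracotta vent cap: a loose round cap 38 mm across and 50 mm tall, hollow underneath (31 mm wide, 32 mm deep), about 70 g. It stands upright over a 24 mm pipe, 25 mm high, on the lid; its foot is at 166 mm above the table (on a 3 mm flange), so lift it straight up by 30 mm or more to clear the pipe. The pipe is at x = +20 mm, y = 0 in the kiln's frame
- holder_in (a point): centre of the holder's inner floor, 6 mm above the table: a pale wooden disc, 84 mm across, fixed, with a round socket 47 mm wide whose rim is 16 mm above the table. A cap set in it has its centre 25 mm above this point
- test_bowl: small teal bowl, 85 x 81 x 40 mm, origin under its centre; leave alone
- jar_oxide: small jar with a grey lid, 50 x 50 x 62 mm, origin under its centre; leave alone
- cup_white: white cup, 78 x 75 x 67 mm, origin under its centre; leave alone
There are look-alikes about, which are no part of the job. What is meant by the part that bears holder_in is not black or green, and is the smaller of those in its own colour.

How it is judged:
By the outcome, as a careful person would: the job done as asked, in the order asked, and still so for the second after the job is handed in, while the arm keeps its last pose, push and grip.
It also fails if it takes over 72 s, if anything falls off the work surface, if the arm or the gripper's body presses on something with over 40 N, if the wrist force passes 120 N, or if a joint passes its speed limit or range.

## Working session

There is one attempt and no reset: what is moved stays moved. The work goes in short steps, Python scripts to look and compute and a shell command to move; the robot and the scene stay as the last step left them, time stands still between calls to the robot, and variables do not carry over. Pictures are saved under pics/ and viewed, at most 10 in all, crops included, and the job is handed in when it is done.

```bash
mkdir -p pics; ls; python3 - <<'E'
from plant import *
import cv2,numpy as np
o=get_obs();print(o);print(finger_overhang)
for n in("top","side"):
    c=capture(n);cv2.imwrite(f"pics/{n}0.png",c["image"][:,:,::-1]);print(n,c["mtx"],c["pose"])
    np.savez(f"{n}0.npz",**{k:v for k,v in c.items() if k in("image","mtx","pose")});print(c.keys())
E
```

```text
pics
{'time': 0.0, 'joint_positions': array([-1.44600414e+00,  3.42697363e-01,  1.52500968e+00,  1.26589138e-05,
        1.27537918e+00, -1.46046914e-01]), 'dq': array([-0.00183318, -0.00020832, -0.00091677,  0.00055809,  0.00126103,
        0.00089659]), 'tau': array([ 3.24854584e-03, -4.31232798e+01, -2.44221890e+01,  7.20433728e-02,
        5.57705818e-02, -1.08338377e-04]), 'tool_pos': array([ 140.41189335, -505.47927753,  237.06066461]), 'tcp_rot': array([-3.14011674e+00, -2.29333696e-04,  2.70835241e-01]), 'contact_force': array([-1.43493048, -0.65279634, -0.00579143]), 'moment': array([ 0.02155808, -0.00797293, -0.02745574]), 'finger_force': 0.0, 'grip_width': 91.64961545376842}
11.0
top [[412.36897348   0.         325.29633795]
 [  0.         412.36897348 205.04649051]
 [  0.           0.           1.        ]] [[ 1.72850633e-02  9.96361887e-01 -8.34518884e-02  4.09350542e+02]
 [-9.99835120e-01  1.67600066e-02 -6.98823619e-03 -5.65000205e+01]
 [-5.56415799e-03  8.35589210e-02  9.96487304e-01  1.64019635e+03]
 [ 0.00000000e+00  0.00000000e+00  0.00000000e+00  1.00000000e+00]]
dict_keys(['image', 'mtx', 'pose'])
side [[475.81164783   0.         314.58452097]
 [  0.         475.81164783 194.28902145]
 [  0.           0.           1.        ]] [[ 8.24775987e-01  3.79411722e-01 -4.19274751e-01 -6.85055217e+01]
 [-5.65193708e-01  5.75883832e-01 -5.90689330e-01 -9.04187944e+02]
 [ 1.73390940e-02  7.24157826e-01  6.89416274e-01  1.14886284e+03]
 [ 0.00000000e+00  0.00000000e+00  0.00000000e+00  1.00000000e+00]]
dict_keys(['image', 'mtx', 'pose'])
```

View pics/top0.png

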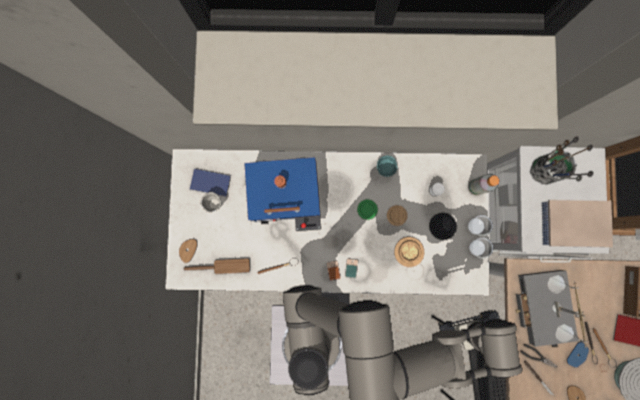

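View pics/side0.png

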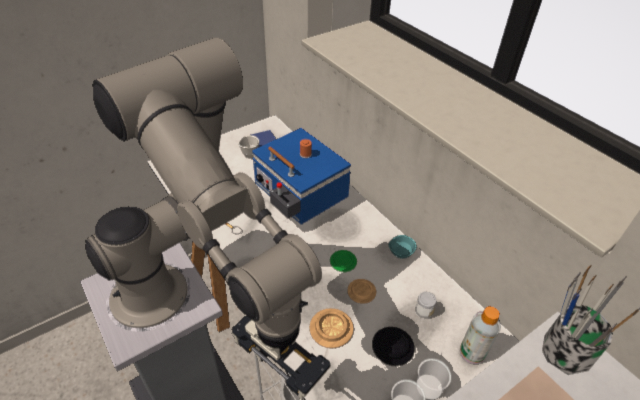

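The top view shows the kiln at (283,190) with its cap at (280,181), bar at (282,210) and knob at about (304,226). Holder candidates are green (367,209), brown (397,215), black (442,226) and a larger orange-brown disc (409,251). By the description I choose the smaller brown one at (397,215).

```bash
cat > h.py <<'E'
import numpy as np,cv2
def ray(c,u,v):
    d=np.linalg.inv(c["mtx"])@np.array([u,v,1.]);d=np.array([d[0],-d[1],-d[2]])
    P=c["pose"];return P[:3,3],P[:3,:3]@d
def plane(c,u,v,z):
    o,d=ray(c,u,v);return o+d*(z-o[2])/d[2]
def tri(a,ua,b,ub):
    o1,d1=ray(a,*ua);o2,d2=ray(b,*ub)
    s=np.linalg.lstsq(np.c_[d1,-d2],o2-o1,rcond=None)[0]
    p,q=o1+d1*s[0],o2+d2*s[1];return (p+q)/2,np.linalg.norm(p-q)
def blobs(im,lo,hi,box,amin=8):
    m=cv2.inRange(cv2.cvtColor(im,cv2.COLOR_RGB2HSV),np.array(lo),np.array(hi))
    k=np.zeros_like(m);x0,y0,x1,y1=box;k[y0:y1,x0:x1]=m[y0:y1,x0:x1]
    n,l,s,c=cv2.connectedComponentsWithStats(k)
    return [(c[i].round(1),s[i],l==i) for i in range(1,n) if s[i][4]>=amin]
E
python3 - <<'E'
from h import *
T=dict(np.load("top0.npz"));S=dict(np.load("side0.npz"))
for nm,c,bx,bh in(("T",T,(240,150,325,240),(380,195,430,270)),("S",S,(245,125,355,225),(300,270,380,350))):
    for lab,lo,hi,b in(("orange",(0,110,90),(14,255,255),bx),("red",(170,120,80),(180,255,255),bx),("wood",(8,70,60),(25,255,255),bh)):
        for cc,s,m in blobs(c["image"],lo,hi,b): print(nm,lab,cc,s)
a=cv2.resize(T["image"][140:270,240:460],None,fx=3.6,fy=3.6,interpolation=3)
cv2.imwrite("pics/cropT.png",a[:,:,::-1])
E
```

```text
T orange [280. 181.] [275 176  11  11  92]
T orange [280.6 209.3] [265 207  34   5  59]
T orange [303.  225.2] [301 223   5   5  20]
T wood [396.5 215.1] [387 205  20  21 320]
T wood [408.8 251.5] [394 237  30  30 697]
S orange [304.9 147.5] [300 140  11  17 162]
S orange [280.6 157.3] [269 147  25  21  94]
S orange [266.9 181.3] [266 180   3   4   9]
S orange [279.3 185.3] [278 183   4   5  15]
S wood [361.3 290.7] [347 279  30  25 569]
S wood [331.  327.6] [ 309  308   45   40 1391]
```

View pics/cropT.png

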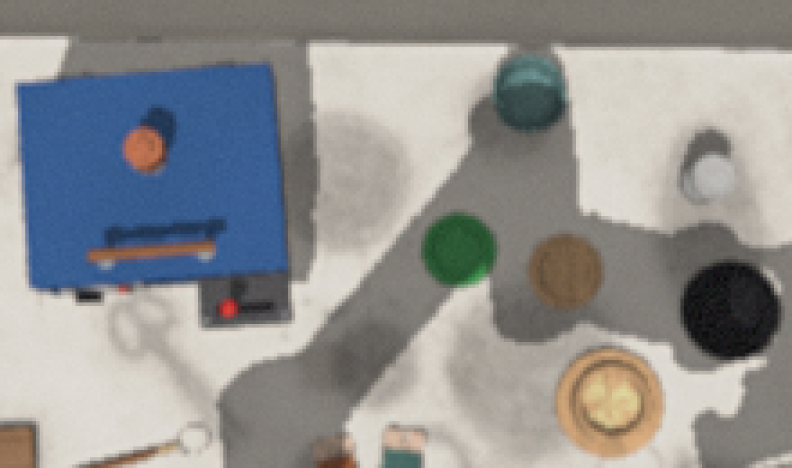

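In the crop, the smaller wooden disc at full-image (397,215) is about 20 px across, or roughly 84 mm. It lies in shadow, and the larger disc (409,251) is about 120 mm. The cap, bar, red knob (303,225) and catch slot to its right are all clear.

```bash
python3 - <<'E'
from h import *
from plant import get_obs
T=dict(np.load("top0.npz"));S=dict(np.load("side0.npz"))
np.set_printoptions(precision=1,suppress=True)
print("cap",tri(T,(280,181),S,(304.9,147.5)))
print("bar",tri(T,(281.2,209.3),S,(280.6,157.3)))
print("knob",tri(T,(303,225.2),S,(279.3,185.3)))
print("hold",tri(T,(396.5,215.1),S,(361.3,290.7)), plane(T,396.5,215.1,14),plane(S,361.3,290.7,12), "dia",plane(T,387,215,16)-plane(T,407,215,16))
cap=plane(T,280,181,210);print("cap pl",cap)
m=[b for b in blobs(T["image"],(0,110,90),(14,255,255),(240,150,325,240)) if b[1][2]>30][0][2]
v,u=np.nonzero(m)
vx,vy,x0,y0=cv2.fitLine(np.c_[u,v].astype(np.float32),2,0,.01,.01).ravel()
a=plane(T,x0-16*vx,y0-16*vy,201);b=plane(T,x0+16*vx,y0+16*vy,201)
d=(a-b)*np.sign(vx);print("bar ends",a,b,"kiln yaw",np.arctan2(-d[0],d[1]))
br=plane(T,281.2,209.3,203);k=plane(T,303,225.2,172);print("bar,knob pl",br,k)
w=cap-br;print("cap-bar",w,"yaw",np.arctan2(w[1],w[0]))
E
```

```text
cap (array([613.2, 116. , 190.8]), np.float64(1.026516859455987))
bar (array([513.5, 107.2, 200.1]), np.float64(2.4980995598810374))
knob (array([460.7,  31.5, 165.3]), np.float64(3.3790841624815213))
hold (array([ 512. , -329.1,    3.1]), np.float64(1.9551179754062902)) [ 510.5 -326.7   14. ] [ 508.3 -334.    12. ] dia [-1.3 78.7  0. ]
cap pl [610.9 113.5 210. ]
bar ends [507.  165.7 201. ] [517.7  54.2 201. ] kiln yaw 0.09634780817253188
bar,knob pl [512.2 107.5 203. ] [459.   31.9 172. ]
cap-bar [98.7  6.   7. ] yaw 0.060786555396000364
```

```bash
python3 -m inch '[0,0,0.063,0,0,-0.04,-1, 0,0,0.063,0,0,-0.04,-1, 0,0,0,0.015,-0.0165,0,-1, 0,0,0,0.03,-0.033,0,-1, 0,0,0,0.03,-0.033,0,-1, 0,0,0,0.03,-0.033,0,-1, 0,0,0,0.03,-0.033,0,-1, 0,0,0,0.03,-0.033,0,-1, 0,0,0,0.03,-0.033,0,-1, 0,0,0,0.03,-0.033,0,-1]'; python3 -m inch '[0,0,0,0.03,-0.033,0,-1, 0,0,0,0.03,-0.033,0,-1, 0,0,0,0.03,-0.033,0,-1, 0,0,0,0.03,-0.033,0,-1, 0,0,0,0.03,-0.033,0,-1, 0,0,0,0.03,-0.033,0,-1, 0,0,0,0.03,-0.033,0,-1, 0,0,0,0.03,-0.033,0,-1, 0,0,0,0.03,-0.033,0,-1, 0,0,0,0.015,-0.016,0,-1]'
```

```text
time: 0.93
tool_pos: [304.2, -292.2, 301.6]
tcp_rot: [-3.141, 0.0, 0.081]
contact_force: [1.5, -0.2, 0.3]
grip_width: 91.9
finger_force: 0.0
time: 1.77
tool_pos: [511.9, -22.4, 301.1]
tcp_rot: [-3.14, 0.0, 0.084]
contact_force: [0.2, -0.8, -0.0]
grip_width: 91.8
finger_force: 0.0
```

```bash
python3 -m inch '[0,0,0,0.025,-0.03,0,-1, 0,0,0,0.025,-0.03,0,-1, 0,0,0,0.025,-0.03,0,-1, 0,0,0,0.02,-0.025,0,-1, 0,0,0,0.015,-0.015,0,-1, 0,0,0,0,0,0,-1,0,0,0,0,0,0,-1]'; python3 - <<'E'
from plant import *
import cv2,numpy as np
c=capture("wrist");o=get_obs();np.savez("w1.npz",tool=o["tool_pos"],rot=o["tcp_rot"],**c);cv2.imwrite("pics/w1.png",c["image"][:,:,::-1]);print(o["tool_pos"],c["mtx"],c["pose"])
E
```

```text
time: 2.35
tool_pos: [589.5, 85.7, 300.7]
tcp_rot: [3.141, 0.002, 0.083]
contact_force: [0.1, -0.4, 0.5]
grip_width: 91.7
finger_force: 0.0
[589.24079949  84.98798946 301.06115273] [[309.70691629   0.         316.41547459]
 [  0.         309.70691629 193.12653157]
 [  0.           0.           1.        ]] [[ 8.32219968e-02  9.64260203e-01  2.51547928e-01  6.56465824e+02]
 [-9.96530906e-01  8.03995532e-02  2.14957143e-02  9.21035494e+01]
 [ 5.03120801e-04 -2.52464201e-01  9.67606105e-01  4.47061350e+02]
 [ 0.00000000e+00  0.00000000e+00  0.00000000e+00  1.00000000e+00]]
```

View pics/w1.png

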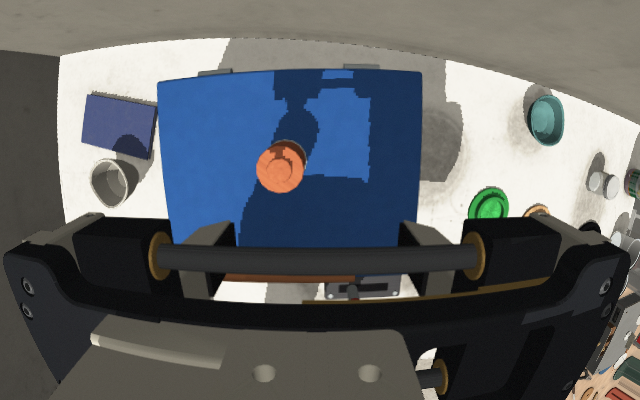

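The wrist view shows the cap top at about (280,170), and the lid's blue top with its rear corners near (160,82) and (421,72).

```bash
cat >> h.py <<'E'
def fray(c,u,v):
    K=c["mtx"];x,y=(u-K[0,2])/K[0,0],(v-K[1,2])/K[1,1];t=np.hypot(x,y);s=np.sin(t)/t
    return c["pose"][:3,3],c["pose"][:3,:3]@np.array([x*s,-y*s,-np.cos(t)])
def fplane(c,u,v,z):
    o,d=fray(c,u,v);return o+d*(z-o[2])/d[2]
E
python3 - <<'E'
from h import *
np.set_printoptions(precision=1,suppress=True)
W=dict(np.load("w1.npz"))
for cc,s,m in blobs(W["image"],(3,120,150),(15,255,255),(230,120,330,210),100):
    # top disc: circle from lower contour
    c=max(cv2.findContours(m.astype(np.uint8),0,2)[0],key=cv2.contourArea)
    print(cc,s,cv2.minEnclosingCircle(c))
    u,v=cv2.minEnclosingCircle(c)[0];print(fplane(W,u,v,216))
    for q in((-22,0),(22,0)):print(fplane(W,u+q[0],v+q[1],216))
cn=[fplane(W,u,v,163) for u,v in((160,82),(421,72),(173,245),(416,225))]
print(*cn);d=cn[0]-cn[1];print(np.linalg.norm(d),np.arctan2(-d[0],d[1]))
for i,j in((2,0),(3,1)):
    d=cn[j]-cn[i];print(np.arctan2(d[1],d[0]))
E
```

```text
[279.6 170.7] [ 257  147   47   46 1540] ((279.5622253417969, 169.1716766357422), 23.58344268798828)
[612.8 116.5 216. ]
[611.6 133.5 216. ]
[614.2  99.7 216. ]
[682.5 248.7 163. ] [707.7  -2.1 163. ] [511.8 235.9 163. ] [557.7 -17.6 163. ]
252.10390255541571 0.1000093766558557
0.07490846167050694
0.10293973762709627
```

```bash
python3 -m inch '[0,0,0,0.016,-0.018,0,-1, 0,0,0,0.016,-0.018,0,-1, 0,0,0,0,0,0,-1, 0,0,0,0,0,0.025,-1, 0,0,0,0,0,0.03,-1, 0,0,0,0,0,0.03,-1, 0,0,0,0,0,0.03,-1,  0,0,0,0,0,0.02,-1, 0,0,0,0,0,0,-1]'
```

```text
time: 3.15
tool_pos: [610.2, 114.4, 190.0]
tcp_rot: [3.141, 0.008, 0.081]
contact_force: [-0.1, 0.2, -0.0]
grip_width: 92.0
finger_force: 0.0
```

```bash
python3 -m inch '[0,0,0,0.003,-0.002,-0.003,-1, 0,0,0,0,0,0,1, 0,0,0,0,0,0,1, 0,0,0,0,0,0,1, 0,0,0,0,0,0,1, 0,0,0,0,0,0,1, 0,0,0,0,0,0,1, 0,0,0,0,0,0,1, 0,0,0,0,0,0,1]'
```

```text
time: 3.9
tool_pos: [615.1, 117.8, 196.1]
tcp_rot: [3.142, 0.0, 0.082]
contact_force: [0.4, 0.8, -0.2]
grip_width: 43.3
finger_force: 0.0
```

```bash
python3 -m inch '[0,0,0,-0.002,0,0.003,1, 0,0,0,0,0,0,1, 0,0,0,0,0,0,1, 0,0,0,0,0,0,1]'
```

```text
time: 4.23
tool_pos: [614.6, 117.6, 195.0]
tcp_rot: [3.141, -0.004, 0.082]
contact_force: [1.5, 0.1, 5.8]
grip_width: 37.8
finger_force: 30.0
```

```bash
python3 -m inch '[0,0,0,0,0,-0.015,1, 0,0,0,0,0,-0.02,1, 0,0,0,0,0,-0.03,1, 0,0,0,0,0,-0.03,1, 0,0,0,0,0,-0.02,1, 0,0,0,0,0,0,1, 0,0,0,0,0,0,1]'; python3 - <<'E'
from plant import *
o=get_obs();p=o["tool_pos"];y=o["tcp_rot"][2]
import numpy as np
d=np.array([511,-329])-p[:2];c,s=np.cos(y),np.sin(y)
print(p,(d@[c,s])/800,(d@[s,-c])/800)
E
```

```text
time: 4.82
tool_pos: [613.6, 117.7, 285.7]
tcp_rot: [3.141, -0.001, 0.082]
contact_force: [0.1, 0.2, -1.7]
grip_width: 37.9
finger_force: 30.0
[613.55417747 117.67541236 285.72202485] -0.17339451784812973 0.5460000310211179
```

```bash
python3 -m inch '[0,0,0,-0.006,0.017,0,1, 0,0,0,-0.011,0.034,0,1, 0,0,0,-0.011,0.034,0,1, 0,0,0,-0.011,0.034,0,1, 0,0,0,-0.011,0.034,0,1, 0,0,0,-0.011,0.034,0,1, 0,0,0,-0.011,0.034,0,1, 0,0,0,-0.011,0.034,0,1, 0,0,0,-0.011,0.034,0,1, 0,0,0,-0.011,0.034,0,1]';python3 -m inch '[0,0,0,-0.011,0.034,0,1, 0,0,0,-0.011,0.034,0,1, 0,0,0,-0.011,0.034,0,1, 0,0,0,-0.006,0.017,0,1, 0,0,0,0,0,0,1, 0,0,0,0,0,0,1]'; python3 - <<'E'
from plant import *
import cv2,numpy as np
c=capture("wrist");o=get_obs();np.savez("w2.npz",tool=o["tool_pos"],rot=o["tcp_rot"],**c);cv2.imwrite("pics/w2.png",c["image"][:,:,::-1]);print(o["tool_pos"],o["tcp_rot"])
E
```

```text
time: 5.65
tool_pos: [549.2, -148.4, 283.7]
tcp_rot: [-3.14, 0.003, 0.081]
contact_force: [-0.1, 0.4, -0.8]
grip_width: 37.6
finger_force: 30.0
time: 6.15
tool_pos: [526.8, -244.3, 284.4]
tcp_rot: [-3.14, 0.002, 0.08]
contact_force: [-0.3, 0.4, -0.7]
grip_width: 37.6
finger_force: 30.0
[ 527.22165451 -243.47924512  284.79677589] [-3.13997813e+00  1.22685786e-03  8.14740965e-02]
```

View pics/w2.png

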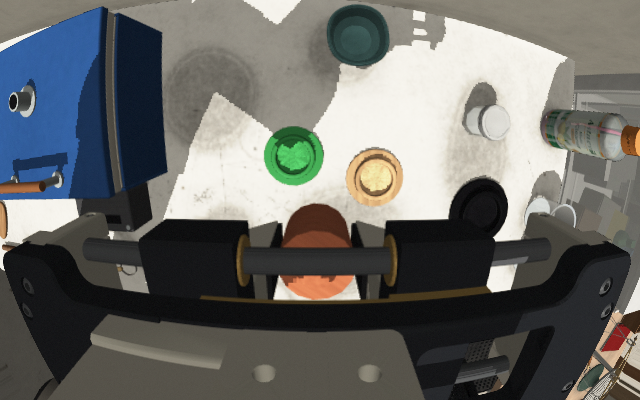

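The cap is held upright. The wooden holder with its socket is at about (375,177), now lit and pale, and the pipe on the lid is bare.

```bash
python3 - <<'E'
from h import *
np.set_printoptions(precision=1,suppress=True)
W=dict(np.load("w2.npz"))
m=sum(b[2].astype(np.uint8) for b in blobs(W["image"],(8,50,90),(28,255,255),(335,135,415,215),30))
c=max(cv2.findContours(m,0,2)[0],key=cv2.contourArea)
P=np.array([fplane(W,*q[0],16)[:2] for q in c],np.float32)
C,r=cv2.minEnclosingCircle(P);print(C,r,cv2.fitEllipse(P), [min(P[:,0]),max(P[:,0]),min(P[:,1]),max(P[:,1])])
# inner bright socket floor
m=sum(b[2].astype(np.uint8) for b in blobs(W["image"],(15,50,190),(30,255,255),(345,145,405,205),30))
if m is not 0:
    v,u=np.nonzero(m);print(u.mean(),v.mean(),len(u),fplane(W,u.mean(),v.mean(),6))
p=W["tool"];y=W["rot"][2];d=np.array(C)-p[:2];k,s=np.cos(y),np.sin(y)
print(d@[k,s]/800,d@[s,-k]/800)
E
```

```text
(514.2404174804688, -325.00921630859375) 41.28439712524414 ((514.2385864257812, -324.7987060546875), (80.017333984375, 81.33153533935547), 92.67166137695312) [np.float32(473.36642), np.float32(554.91113), np.float32(-365.17886), np.float32(-284.34167)]
374.16116690578673 178.0109995217599 2091 [ 512.  -326.4    6. ]
-0.024466762734238107 0.10025382108140563<stdin>:10: SyntaxWarning: "is not" with 'int' literal. Did you mean "!="?
```

```bash
python3 -m inch '[0,0,0,-0.008,0.03,0,1, 0,0,0,-0.008,0.035,0,1, 0,0,0,-0.0095,0.036,0,1, 0,0,0,0,0,0.02,1, 0,0,0,0,0,0.04,1, 0,0,0,0,0,0.045,1, 0,0,0,0,0,0.045,1, 0,0,0,0,0,0.045,1, 0,0,0,0,0,0.04,1, 0,0,0,0,0,0.035,1]';python3 -m inch '[0,0,0,0,0,0.005,1, 0,0,0,0,0,0,1, 0,0,0,0,0,0,1, 0,0,0,0,0,0,1]'
```

```text
time: 7.03
tool_pos: [513.8, -323.9, 67.3]
tcp_rot: [-3.14, 0.001, 0.084]
contact_force: [0.7, -0.4, -1.1]
grip_width: 37.8
finger_force: 30.0
time: 7.37
tool_pos: [515.3, -326.8, 68.1]
tcp_rot: [3.139, -0.003, 0.083]
contact_force: [0.7, -0.4, -1.2]
grip_width: 37.8
finger_force: 30.0
```

```bash
python3 -m inch '[0,0,0,-0.001,0,0.012,1, 0,0,0,0,0,0.012,1, 0,0,0,0,0,0.008,1, 0,0,0,0,0,0.004,1, 0,0,0,0,0,0.002,1, 0,0,0,0,0,0,1, 0,0,0,0,0,0,1]'
```

```text
time: 7.95
tool_pos: [513.1, -326.6, 35.3]
tcp_rot: [3.141, -0.0, 0.082]
contact_force: [0.6, -1.2, 0.1]
grip_width: 37.6
finger_force: 30.0
```

```bash
python3 -m inch '[0,0,0,0,0,0.002,1, 0,0,0,0,0,0,1, 0,0,0,0,0,0,1]'
```

```text
time: 8.2
tool_pos: [513.1, -326.6, 35.1]
tcp_rot: [3.141, -0.0, 0.082]
contact_force: [-2.9, 2.4, 9.7]
grip_width: 37.6
finger_force: 30.0
```

```bash
python3 -m inch '[0,0,0,0,0,-0.001,0.1, 0,0,0,0,0,0,-0.3, 0,0,0,0,0,0,-0.6, 0,0,0,0,0,0,-1, 0,0,0,0,0,0,-1, 0,0,0,0,0,0,-1, 0,0,0,0,0,-0.01,-1, 0,0,0,0,0,-0.03,-1, 0,0,0,0,0,-0.045,-1, 0,0,0,0,0,-0.045,-1]'; python3 -m inch '[0,0,0,0,0,-0.045,-1, 0,0,0,0,0,-0.045,-1, 0,0,0,0,0,-0.045,-1, 0,0,0,0,0,-0.045,-1, 0,0,0,0,0,0,-1]'; python3 - <<'E'
from plant import *
import cv2,numpy as np
c=capture("wrist");o=get_obs();cv2.imwrite("pics/w3.png",cv2.resize(c["image"][80:300,180:480],None,fx=2,fy=2)[:,:,::-1]);print(o["tool_pos"],o["tcp_rot"])
E
```

```text
time: 9.03
tool_pos: [512.4, -326.0, 139.3]
tcp_rot: [-3.14, 0.002, 0.082]
contact_force: [0.7, -0.4, 0.4]
grip_width: 91.2
finger_force: 0.0
time: 9.45
tool_pos: [515.0, -327.9, 291.7]
tcp_rot: [3.131, -0.011, 0.082]
contact_force: [0.9, -1.0, 1.2]
grip_width: 91.7
finger_force: 0.0
[ 514.27420434 -327.38098486  287.8910446 ] [ 3.13466827 -0.00701919  0.08190624]
```

View pics/w3.png

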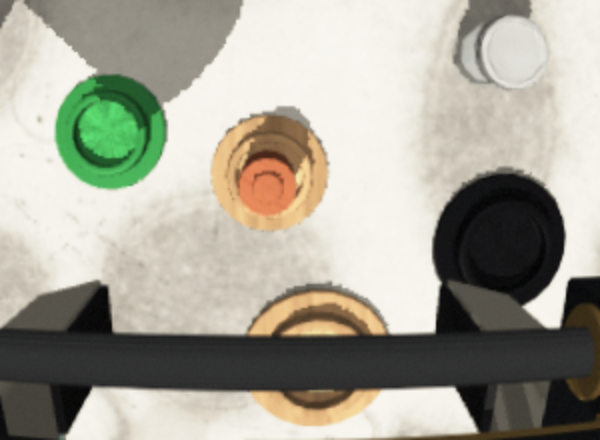

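The crop shows the cap upright inside the wooden socket, with its top at crop (267,182). Next is the quarter turn and the move to the bar.

```bash
python3 -m inch '[0,0,-0.081,0,0,0,-1, 0,0,-0.081,0,0,0,-1, 0,0,-0.081,0,0,0,-1, 0,0,-0.081,0,0,0,-1, 0,0,-0.081,0,0,0,-1, 0,0,-0.081,0,0,0,-1, 0,0,-0.081,0,0,0,-1, 0,0,-0.081,0,0,0,-1, 0,0,-0.081,0,0,0,-1, 0,0,-0.081,0,0,0,-1]';python3 -m inch '[0,0,-0.081,0,0,0,-1, 0,0,-0.081,0,0,0,-1, 0,0,-0.081,0,0,0,-1, 0,0,0,0,0,0,-1, 0,0,0,0,0,0,-1]'; python3 - <<'E'
from plant import *
import numpy as np
o=get_obs();p=o["tool_pos"];y=o["tcp_rot"][2];d=np.array([513,107])-p[:2];k,s=np.cos(y),np.sin(y)
print(o["joint_positions"],o["tcp_rot"],d@[k,s]/800,d@[s,-k]/800)
E
```

```text
time: 10.33
tool_pos: [512.6, -326.1, 281.3]
tcp_rot: [-3.14, -0.001, 1.303]
contact_force: [-0.4, -0.7, 0.4]
grip_width: 91.6
finger_force: 0.0
time: 10.75
tool_pos: [512.8, -326.2, 281.7]
tcp_rot: [-3.14, -0.001, 1.658]
contact_force: [0.0, -0.8, -0.8]
grip_width: 92.1
finger_force: 0.0
[-6.92579032e-01  4.72629844e-01  1.19988716e+00 -5.76290731e-05
  1.47059377e+00 -7.79404007e-01] [-3.14047247e+00 -1.02623423e-03  1.65762654e+00] 0.5394007690938909 0.04726195251338612
```

```bash
python3 -m inch '[0,0,0,0.02,0.002,0,-1, 0,0,0,0.04,0.0035,0,-1, 0,0,0,0.042,0.0035,0,-1, 0,0,0,0.042,0.0035,0,-1, 0,0,0,0.042,0.0035,0,-1, 0,0,0,0.042,0.0035,0,-1, 0,0,0,0.042,0.0035,0,-1, 0,0,0,0.042,0.0035,0,-1, 0,0,0,0.042,0.004,0,-1, 0,0,0,0.042,0.004,0,-1]';python3 -m inch '[0,0,0,0.042,0.004,0,-1, 0,0,0,0.042,0.004,0,-1, 0,0,0,0.035,0.003,0,-1, 0,0,0,0.0245,0.0015,0,-1, 0,0,0,0,0,0,-1, 0,0,0,0,0,0,-1]'; python3 - <<'E'
from plant import *
import cv2,numpy as np
c=capture("wrist");o=get_obs();np.savez("w4.npz",tool=o["tool_pos"],rot=o["tcp_rot"],**c);cv2.imwrite("pics/w4.png",c["image"][:,:,::-1]);print(o["tool_pos"],o["tcp_rot"])
E
```

```text
time: 11.58
tool_pos: [511.4, -6.8, 282.3]
tcp_rot: [-3.141, -0.0, 1.657]
contact_force: [0.4, 0.4, 0.0]
grip_width: 91.7
finger_force: 0.0
time: 12.08
tool_pos: [511.2, 107.4, 282.2]
tcp_rot: [-3.141, 0.0, 1.661]
contact_force: [0.3, -0.3, -0.6]
grip_width: 91.9
finger_force: 0.0
[511.30424689 106.54224074 282.19496195] [-3.14098851e+00  6.16467241e-04  1.65998949e+00]
```

View pics/w4.png

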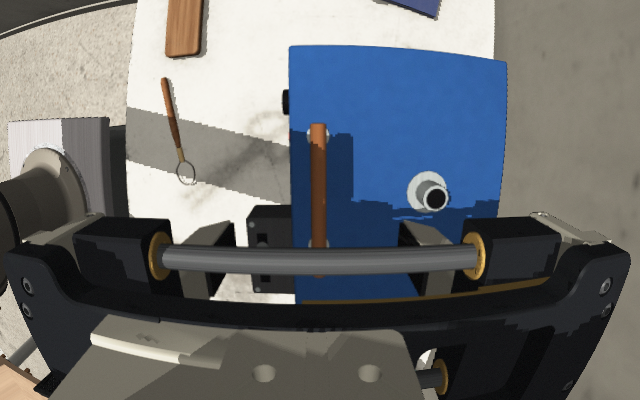

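The bar runs from about (319,124) to (318,277), between the fingers. The pipe is at (433,197).

```bash
python3 - <<'E'
from h import *
np.set_printoptions(precision=1,suppress=True)
W=dict(np.load("w4.npz"))
m=sum(b[2].astype(np.uint8) for b in blobs(W["image"],(3,80,50),(15,255,255),(300,115,340,285),30))
v,u=np.nonzero(m)
for r in(135,160,190,220):print(r,u[v==r].mean(),fplane(W,u[v==r].mean(),r,203))
for r in (v.min(),v.max()):print("end",r,fplane(W,318,r,203))
E
```

```text
135 317.5 [507.  160.2 203. ]
160 318.0 [509.  141.9 203. ]
190 318.0 [511.1 119.3 203. ]
220 318.5 [513.6  95.5 203. ]
end 124 [506.6 168.3 203. ]
end 247 [515.4  72.7 203. ]
```

```bash
python3 -m inch '[0,0,-0.006,0,0.0015,0.025,-1, 0,0,0,0,0,0.035,-1, 0,0,0,0,0,0.03,-1, 0,0,0,0,0,0.02,-1, 0,0,0,0,0,0,-0.5, 0,0,0,0,0,0,0, 0,0,0,0,0,0,0.5, 0,0,0,0,0,0,0.5, 0,0,0,0,0,0,0.5, 0,0,0,0,0,0,0.5]'
```

```text
time: 12.97
tool_pos: [513.1, 106.9, 195.4]
tcp_rot: [3.14, 0.0, 1.67]
contact_force: [0.1, 0.2, -0.5]
grip_width: 56.3
finger_force: 0.0
```

```bash
python3 -m inch '[0,0,0,0,0,0.002,1, 0,0,0,0,0,0,1, 0,0,0,0,0,0,1, 0,0,0,0,0,0,1, 0,0,0,0,0,0,1, 0,0,0,0,0,0,1, 0,0,0,0,0,0,1, 0,0,0,0,0,0,1, 0,0,0,0,0,0,1, 0,0,0,0,0,0,1]'
```

```text
time: 13.8
tool_pos: [512.6, 106.9, 192.9]
tcp_rot: [-3.141, 0.0, 1.67]
contact_force: [-1.7, -0.1, 0.9]
grip_width: 11.1
finger_force: 30.0
```

```bash
python3 -m inch '[0,0,0,0,0.001,-0.003,1, 0,0,0,0,0.001,-0.003,1, 0,0,0,0,0,0,1, 0,0,0,0,0,0,1]'; python3 -m inch '[0,0,0,0,0.001,-0.003,1, 0,0,0,0,0,0,1, 0,0,0,0,0,0,1]';python3 -m inch '[0,0,0,0,0.001,-0.002,1, 0,0,0,0,0,0,1, 0,0,0,0,0,0,1]'
```

```text
time: 14.13
tool_pos: [514.3, 107.1, 197.4]
tcp_rot: [-3.141, -0.0, 1.67]
contact_force: [1.2, -0.1, -4.9]
grip_width: 10.6
finger_force: 30.0
time: 14.38
tool_pos: [514.4, 107.1, 198.1]
tcp_rot: [-3.138, -0.0, 1.67]
contact_force: [5.2, 0.6, -21.0]
grip_width: 11.4
finger_force: 30.0
time: 14.63
tool_pos: [514.5, 107.1, 198.5]
tcp_rot: [-3.136, -0.0, 1.67]
contact_force: [4.6, 0.4, -28.8]
grip_width: 10.9
finger_force: 30.0
```

It stops hard at about 5 mm with 29 N, so the lid is caught. I'll let it down, release and go to the knob.

```bash
python3 -m inch '[0,0,0,0,-0.001,0.003,1, 0,0,0,0,-0.001,0.003,1, 0,0,0,0,-0.001,0.003,1, 0,0,0,0,-0.001,0.002,1, 0,0,0,0,0,0,1, 0,0,0,0,0,0,1]'; python3 -m inch '[0,0,0,0,0,0,-1, 0,0,0,0,0,0,-1, 0,0,0,0,0,0,-1, 0,0,0,0,0,0,-1, 0,0,0,0,0,0,-1, 0,0,0,0,0,-0.02,-1, 0,0,0,0,0,-0.04,-1, 0,0,0,0,0,-0.04,-1, 0,0,0,0,0,-0.02,-1, 0,0,0,0,0,0,-1]'
```

```text
time: 15.13
tool_pos: [512.8, 106.9, 193.7]
tcp_rot: [3.14, 0.0, 1.67]
contact_force: [-1.8, 0.4, -2.6]
grip_width: 11.4
finger_force: 30.0
time: 15.97
tool_pos: [514.5, 107.1, 293.2]
tcp_rot: [3.133, 0.0, 1.67]
contact_force: [0.2, 0.0, 0.9]
grip_width: 73.2
finger_force: 0.0
```

```bash
python3 -m inch '[0,0,0.0808,0,0,0,-1, 0,0,0.0808,0,0,0,-1, 0,0,0.0808,0,0,0,-1, 0,0,0.0808,0,0,0,-1, 0,0,0.0808,0,0,0,-1, 0,0,0.0808,0,0,0,-1, 0,0,0.0808,0,0,0,-1, 0,0,0.0808,0,0,0,-1, 0,0,0.0808,0,0,0,-1, 0,0,0.0808,0,0,0,-1]'; python3 -m inch '[0,0,0.0808,0,0,0,-1, 0,0,0.0808,0,0,0,-1, 0,0,0.0808,0,0,0,-1, 0,0,0,-0.025,0.028,0,-1, 0,0,0,-0.025,0.03,0,-1, 0,0,0,-0.025,0.028,0,-1, 0,0,0,0,0,0,-1, 0,0,0,0,0,0,-1, 0,0,0,0,0,0,-1]'; python3 - <<'E'
from plant import *
import cv2,numpy as np
c=capture("wrist");o=get_obs();np.savez("w5.npz",tool=o["tool_pos"],rot=o["tcp_rot"],**c);cv2.imwrite("pics/w5.png",c["image"][:,:,::-1]);print(o["tool_pos"],o["tcp_rot"])
from h import *
W=c
for lo,hi in(((0,150,80),(6,255,255)),((172,150,80),(180,255,255))):
  for cc,s,m in blobs(c["image"],lo,hi,(200,150,450,330),15): print(cc,s,fplane(W,cc[0],cc[1],172))
E
```

```text
time: 16.8
tool_pos: [512.4, 106.9, 287.7]
tcp_rot: [-3.141, 0.001, 0.452]
contact_force: [0.2, 0.5, 0.9]
grip_width: 92.0
finger_force: 0.0
time: 17.55
tool_pos: [459.7, 32.9, 288.5]
tcp_rot: [-3.141, 0.0, 0.094]
contact_force: [0.4, -0.3, 0.6]
grip_width: 91.7
finger_force: 0.0
[459.86326338  33.2121497  288.55007196] [-3.14131129e+00  5.24563954e-05  9.49352194e-02]
[316.6 190.6] [308 182  19  18 255] [460.77649298  33.62844323 172.        ]
```

View pics/w5.png

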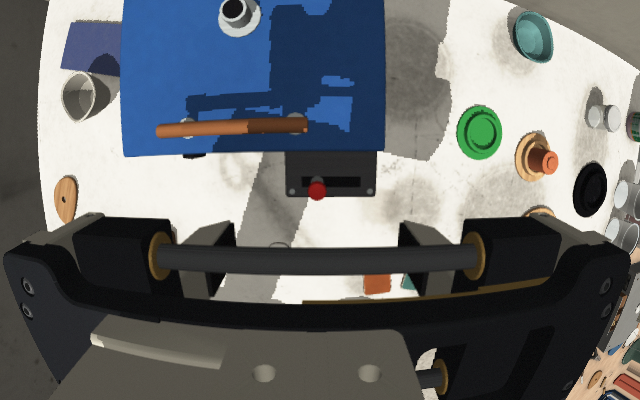

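The red knob is at (317,191), which puts it at (461,34). That is directly under the tool, and the cap still stands in its holder at (543,160).

```bash
python3 -m inch '[0,0,0,0.001,0,0.025,-1, 0,0,0,0,0,0.04,-1, 0,0,0,0,0,0.04,-1, 0,0,0,0,0,0.04,-1, 0,0,0,0,0,0.026,-1, 0,0,0,0,0,0,-0.5, 0,0,0,0,0,0,0.2, 0,0,0,0,0,0,0.5, 0,0,0,0,0,0,0.6, 0,0,0,0,0,0,1]';python3 -m inch '[0,0,0,0,0,0.001,1, 0,0,0,0,0,0,1, 0,0,0,0,0,0,1, 0,0,0,0,0,0,1, 0,0,0,0,0,0,1, 0,0,0,0,0,0,1, 0,0,0,0,0,0,1, 0,0,0,0,0,0,1]'
```

```text
time: 18.43
tool_pos: [461.2, 32.9, 153.5]
tcp_rot: [3.141, -0.003, 0.095]
contact_force: [-0.6, 1.0, -0.4]
grip_width: 63.3
finger_force: 0.0
time: 19.1
tool_pos: [460.2, 32.8, 151.3]
tcp_rot: [3.142, 0.0, 0.095]
contact_force: [0.3, 0.7, -0.1]
grip_width: 15.6
finger_force: 30.0
```

```bash
python3 -m inch '[0,0,0,0,0.006,0,1, 0,0,0,0,0.008,0,1, 0,0,0,0,0.008,0,1, 0,0,0,0,0.008,0,1, 0,0,0,0,0.007,0,1, 0,0,0,0,0,0,1, 0,0,0,0,0,0,1]'; python3 -m inch '[0,0,0,0,0.003,0,1, 0,0,0,0,0.002,0,1, 0,0,0,0,0,0,1, 0,0,0,0,0,0,1]'; python3 -m inch '[0,0,0,0,0.002,0,1, 0,0,0,0,0,0,1, 0,0,0,0,0,0,1]'
```

```text
time: 19.68
tool_pos: [463.2, 2.5, 151.3]
tcp_rot: [3.141, -0.0, 0.094]
contact_force: [1.0, 0.2, -1.4]
grip_width: 15.4
finger_force: 30.0
time: 20.02
tool_pos: [463.2, 2.1, 151.3]
tcp_rot: [-3.136, -0.0, 0.094]
contact_force: [1.6, 18.5, 0.7]
grip_width: 15.8
finger_force: 30.0
time: 20.27
tool_pos: [463.2, 2.0, 151.3]
tcp_rot: [-3.134, -0.0, 0.094]
contact_force: [0.0, 24.7, 3.5]
grip_width: 15.6
finger_force: 30.0
```

The knob is at its stop: about 31 mm of travel, then 25 N. I'll ease off, release and return to the bar.

```bash
python3 -m inch '[0,0,0,0,-0.005,0,1, 0,0,0,0,0,0,1, 0,0,0,0,0,0,-1, 0,0,0,0,0,0,-1, 0,0,0,0,0,0,-1, 0,0,0,0,0,0,-1, 0,0,0,0,0,0,-1, 0,0,0,0,0,-0.02,-1, 0,0,0,0,0,-0.04,-1, 0,0,0,0,0,-0.045,-1]'; python3 -m inch '[0,0,0,0,0,-0.045,-1, 0,0,-0.081,0,0,-0.02,-1, 0,0,-0.081,0,0,0,-1, 0,0,-0.081,0,0,0,-1, 0,0,-0.081,0,0,0,-1, 0,0,-0.081,0,0,0,-1, 0,0,-0.081,0,0,0,-1, 0,0,-0.081,0,0,0,-1, 0,0,-0.081,0,0,0,-1, 0,0,-0.081,0,0,0,-1]';  python3 -m inch '[0,0,-0.081,0,0,0,-1, 0,0,-0.081,0,0,0,-1, 0,0,-0.081,0,0,0,-1, 0,0,-0.078,0,0,0,-1, 0,0,0,0,0,0,-1, 0,0,0,0,0,0,-1]';python3 - <<'E'
from plant import *
from h import *
c=capture("wrist");
for cc,s,m in blobs(c["image"],(0,150,80),(6,255,255),(100,100,500,330),15): print(cc,s,fplane(c,cc[0],cc[1],172))
o=get_obs();p=o["tool_pos"];y=o["tcp_rot"][2];d=np.array([512.8,107])-p[:2];k,s=np.cos(y),np.sin(y)
print(p,o["tcp_rot"],d@[k,s]/800,d@[s,-k]/800)
E
```

```text
time: 21.1
tool_pos: [462.0, 1.6, 234.9]
tcp_rot: [-3.141, 0.004, 0.094]
contact_force: [1.2, -0.7, -0.9]
grip_width: 64.5
finger_force: 0.0
time: 21.93
tool_pos: [463.1, 1.5, 287.2]
tcp_rot: [-3.142, 0.0, 1.194]
contact_force: [-0.4, 0.3, -0.4]
grip_width: 92.0
finger_force: 0.0
time: 22.43
tool_pos: [463.1, 1.6, 287.3]
tcp_rot: [-3.141, 0.0, 1.666]
contact_force: [0.4, -0.3, -0.2]
grip_width: 91.9
finger_force: 0.0
[315.7 190. ] [307 181  19  19 274] [462.11013786   4.29008927 172.        ]
[463.16121561   1.58651664 287.26807902] [-3.14150952e+00  2.27397164e-04  1.66577149e+00] 0.1252888043174052 0.07426461679871321
```

```bash
python3 -m inch '[0,0,0,0.025,0.014,0,-1, 0,0,0,0.035,0.021,0,-1, 0,0,0,0.035,0.021,0,-1, 0,0,0,0.03,0.018,0,-1, 0,0,0,0,0,0,-1, 0,0,0,0,0,0.028,-1, 0,0,0,0,0,0.035,-1, 0,0,0,0,0,0.035,-1, 0,0,0,0,0,0.02,-1, 0,0,0,0,0,0,-1]'; python3 -m inch '[0,0,0,0,0,0,1, 0,0,0,0,0,0,1, 0,0,0,0,0,0,1, 0,0,0,0,0,0,1, 0,0,0,0,0,0,1, 0,0,0,0,0,0,1, 0,0,0,0,0,0,1, 0,0,0,0,0,0,1, 0,0,0,0,0,0,1, 0,0,0,0,0,0,1]'; python3 -m inch '[0,0,0,0,0,0,1, 0,0,0,0,0,0,1, 0,0,0,0,0,0,1]'
```

```text
time: 23.32
tool_pos: [509.9, 106.4, 189.3]
tcp_rot: [-3.134, 0.0, 1.667]
contact_force: [-0.8, 0.2, 0.5]
grip_width: 91.8
finger_force: 0.0
time: 24.15
tool_pos: [512.2, 107.1, 192.9]
tcp_rot: [-3.142, 0.0, 1.67]
contact_force: [0.0, -1.2, 0.1]
grip_width: 29.9
finger_force: 0.0
time: 24.4
tool_pos: [512.6, 107.1, 192.9]
tcp_rot: [3.141, 0.0, 1.67]
contact_force: [-1.3, -0.9, -1.7]
grip_width: 10.2
finger_force: 30.0
```

```bash
python3 -m inch '[0,0,0,0,0.0024,-0.0057,1, 0,0,0,0,0.0024,-0.0057,1, 0,0,0,0,0.0024,-0.0056,1, 0,0,0,0,0.0024,-0.0056,1, 0,0,0,0,0.003,-0.0054,1, 0,0,0,0,0.003,-0.0054,1, 0,0,0,0,0.003,-0.0054,1, 0,0,0,0,0.003,-0.0054,1, 0,0,0,0,0,0,1]'
```

```text
time: 25.15
tool_pos: [529.7, 108.8, 229.2]
tcp_rot: [3.141, 0.0, 1.67]
contact_force: [-2.0, -0.7, -4.1]
grip_width: 11.2
finger_force: 30.0
```

The lid comes up freely with about 4 N, so it is released. I'll continue along the arc.

```bash
python3 -m inch '[0,0,0,0,0.0047,-0.0068,1, 0,0,0,0,0.0047,-0.0068,1, 0,0,0,0,0.0046,-0.0067,1, 0,0,0,0,0.0053,-0.0063,1, 0,0,0,0,0.0053,-0.0063,1, 0,0,0,0,0.0053,-0.0063,1, 0,0,0,0,0,0,1]'; python3 -m inch '[0,0,0,0,0.0059,-0.0057,1, 0,0,0,0,0.0059,-0.0057,1, 0,0,0,0,0.0058,-0.0057,1, 0,0,0,0,0.0065,-0.0051,1, 0,0,0,0,0.0065,-0.0051,1, 0,0,0,0,0.0064,-0.0051,1, 0,0,0,0,0,0,1, 0,0,0,0,0,0,1, 0,0,0,0,0,0,1, 0,0,0,0,0,0,1]'; python3 - <<'E'
from plant import *
import cv2
c=capture("side");cv2.imwrite("pics/s1.png",cv2.resize(c["image"][100:360,140:460],None,fx=2,fy=2)[:,:,::-1])
E
```

```text
time: 25.73
tool_pos: [553.5, 111.2, 261.5]
tcp_rot: [3.141, 0.0, 1.67]
contact_force: [-7.5, -2.5, 2.3]
grip_width: 10.9
finger_force: 30.0
time: 26.57
tool_pos: [582.1, 114.0, 287.9]
tcp_rot: [3.141, 0.001, 1.67]
contact_force: [-10.2, -2.2, 7.6]
grip_width: 10.8
finger_force: 30.0
```

View pics/s1.png

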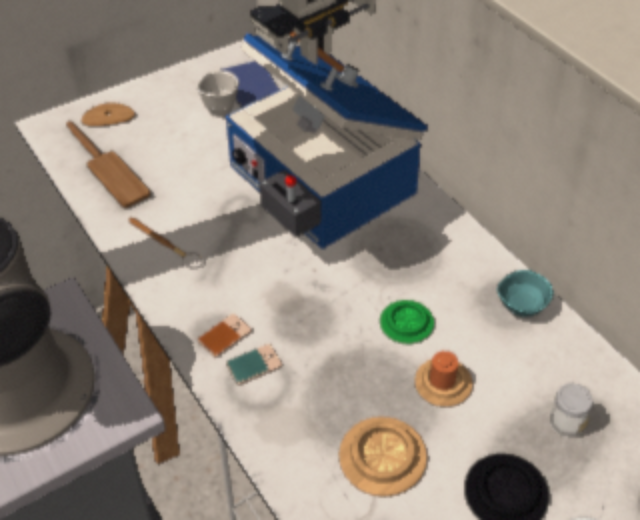

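The side view shows the lid raised well above the rim and held by the bar, the cap upright in its holder at crop (444,372), and the knob moved outward. The handle has risen 95 mm, so the lid is at about 0.6 rad and its front edge about 118 mm above the rim. Handing in.

```bash
python3 -m inch '[0,0,0,0,0,0,1, 0,0,0,0,0,0,1, 0,0,0,0,0,0,1, 0,0,0,0,0,0,1]'; python3 -c "
from plant import *
print(close_job())"
```

```text
time: 26.95
tool_pos: [582.1, 114.0, 287.9]
tcp_rot: [3.141, 0.001, 1.67]
contact_force: [-10.0, -1.9, 8.0]
grip_width: 10.9
finger_force: 30.0
the job is handed in; nothing more can be done
None
```

The job is handed in at 27 s: the cap stands upright in the wooden holder, the tug showed the lid was caught, the catch knob was slid out to its stop, and the lid is held by its bar with the front edge about 118 mm above the rim (worked out from the handle's 95 mm rise).

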